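# Re-pin a pinball flipper linkage and prove it

## Robot

A 6-joint arm with a two-finger parallel gripper is mounted at the origin on the work surface. World frame = base frame: x ahead of the robot, y to its left, z up, the work surface at z = 0. Lengths are in mm, angles in rad, forces in N, time in s.
With the tool pointing down it reaches from about 350 to 975 mm from the base axis. Payload 7.1 kg.
Tool frame: the origin (TCP) lies midway between the tips of the shut fingers; the grasp point (between the pads) lies 19 mm behind it (ctrl.grasp_offset is the distance from the TCP to the grasp point, in mm); z points along the fingers, y is the line along which they close (so a half turn about z gives the same grasp; the last joint's range is limited). The gripper opens to 88 mm and grips with 3 to 60 N. Pads are 20 mm wide; open, the fingers measure 115 mm over their backs; the gripper's body (75 mm by 178 mm) begins 61 mm behind the grasp point.
Start: joints at [1.127, 0.423, 1.63, -0, 1.089, -0.019], TCP at [257.554, 569.448, 222.675] pointing down, gripper open.
Joint ranges: [-3, 3], [-0.9, 2.11], [0.09, 2.58], [-1.31, 4.45], [0.11, 2.69], [-2.54, 2.54]. Speed limits (rad/s): [2.39, 2.39, 3.01, 3.14, 3.14, 3.14].

## Interface

Orientations are given as a rotation vector (axis times angle).
In Python, from workcell import sensors, viewer, ctrl gives the robot as it stands. The module is installed in compiled form; this text tells all that it offers.
- The arm moves only by the shell command python3 -m handwheel 'ROWS'. ROWS is JSON, a list of rows, each a list of 7 numbers: the shift along the tool's x, y, z in mm, then the turn, a rotation vector about the tool's x, y, z in rad, then the closure, from 0 (fully open) to 1 (shut). In form: [[x, y, z, rx, ry, rz, jaw], ...]. A call has 1 to 10 rows; each row shifts and turns the commanded pose from where the row before left it, along the tool's axes as they then stand; what a row does not reach is not made up. A row lasts 1/8 s, in which the tool goes at most 62.5 mm and 10.7 degrees, less where a joint would pass 70% of its speed; a pose out of reach is approached as far as the arm can. A call is refused whole if a number of a shift passes 62.5 or a number of a turn 0.188, either way. A call with a gripper value outside its range is refused whole. The fingers move at their own pace and stop on an object; the grip force is fixed at half the most. Time passes only in rows, so rows that do not move let the fingers close. It gives the time, the measured TCP pose, the force, the opening and the grip force at its end, in the units of the state.
- sensors.get_obs(): the state, without advancing time (a new reading comes with each control period).
- viewer.get_image(name): name is "scene" or "side" or "wrist"; returns a dict with "frame" (480x640x3 uint8, blue, green, red), "fov_y" (degrees; the focal length in pixels is half the picture's height over the tangent of half this angle, whatever the lens; pixels are square), "cx", "cy" (the principal point, pixels), "R" (3x3) and "t" (3): a world point X has camera coordinates R X + t. Camera axes: x right, y down, z forward; pixel columns grow to the right and rows downward; lengths in mm; the calibration is good to about 2 mm. A picture is of the moment at which its call begins. There is no depth.
- ctrl.close_job(): hands the job in; it is judged then, once.
The state is a dict: "t": time; "qpos": joint angles; "qvel": joint speeds; "joint_torque": joint torques, N m; "ee_pos": TCP position; "orientation": TCP orientation; "ft_force": force on the tool from outside, world axes, zero at the start; "moment": the same for the moment, N m; "width": finger opening in mm; "grasp_force": force on a finger pad.
Only numpy, scipy, OpenCV 4.12 (cv2) and the standard library are available. Lean on these libraries where they do the work, as an engineer would, in place of code of your own. Each camera call takes 0.05 s, during which the arm holds its last target. There are 200 camera calls.

## Task

Re-pin the pinball flipper mechanism: swing the loose bat back to its rest stop so that the holes of the crank's fork and the black link line up, then take the middle-length pin from the wooden block and push it down through fork and link until its head sits flush on the fork. Then prove the joint by pushing the bat through its full stroke at least three times, letting the return spring bring it all the way back after each push, and leave it at rest. Leave the short and the long pin in the block, and do not shove the other things on the bench about.

Things in the scene. Friction and masses are not known exactly. Their poses are not given: they have to be found in the camera images.
- mech: Pinball flipper unit, fixed: plywood on four standoffs (x -185..55, y -56..56 mm, top 40 mm above the bench), steel base plate (top 43), paper-wrapped coil, diameter 42, at x -164..-94 between steel brackets 94 high, forked crank, bat under the edge at y -56. Origin on the bench straight below the fork hole of the crank at rest; x from coil to fork, z up.
- flipper (a joint): Angle (rad) of crank, shaft and bat, one rigid piece on an upright shaft: 0 at the rest stop, grows counter-clockwise seen from above, hard stop at 0.70 (full stroke). Unpinned it has light friction and stays where left; starts at 0.25 to 0.6. Pinned, pushing the bat draws the plunger in against its spring (1.3 N at point bat, rising to 3 N), which brings it back.
- plunger (a joint): Travel (m) of the plunger into the coil (along -x of mech): 0 at rest, where its spring holds it, pinned or not; about 0.024 at full stroke of the pinned flipper.
- shaft (a point): Centre of the top of the flipper shaft, on its axis, 82 mm above the bench; at x -12.3, y -33.8 mm of mech. Nothing nearer than the coil brackets is higher than 82 mm, save the pin's head.
- fork_hole (a point): Centre of the 9.6 mm hole in the crank's fork, at the top of the upper cheek (82 mm above the bench), 36 mm from the shaft axis. Fork: two steel cheeks 22 mm wide, 5 mm thick, tops at 82 and 67 mm, both drilled through; the link's end lies between them. Moves with joint flipper; straight above the origin of mech when that is 0.
- link_hole (a point): Centre of the 9.6 mm hole in the black plastic link (7 mm thick, 21 mm wide), at its top face, 75.5 mm above the bench. The link hangs on the plunger and gives a little sideways; with the plunger at rest its hole is above the origin of mech.
- bat (a point): On top of the flipper bat (26 mm above the bench), on its middle line, 65 mm from the shaft axis. Bat: white with a black rubber band, 8 to 26 mm above the bench, points away from the shaft opposite to the fork, ends 85 mm from the shaft axis, 15 mm wide here. At rest it points along (-0.34, -0.94) in mech x, y; the stroke swings its tip towards mech +x.
- pin_block: Hardwood block 50 x 130 x 30 mm, fixed to the bench, with three blind holes 20 mm deep in a row along its y, at y = -42, 0 and +42 mm; in each stands a headed pin, which in which hole varies. Origin at the centre of its underside.
- pin_mid: The pin to fit, of middle length: steel, shank 8 mm diameter, 34 mm long from tip to underside of head, tapered over the last 5 mm; head round, 16 mm diameter, 8 mm high. Origin at the tip, z towards the head. In the block the underside of its head is 44 mm above the bench, 14 mm clear of the block. 20 to 40 g.
- pin_mid_head (a point): Centre of the underside of the head of the middle pin, 34 mm along z from its origin.
- pin_short: Spare pin, like the middle one but its shank 16 mm long (head rests on the block, its top 38 mm above the bench). Origin at the tip. Stays in the block.
- pin_long: Spare pin, like the middle one but its shank 48 mm long (top of its head 66 mm above the bench in the block). Origin at the tip. Stays in the block.
- spray_can: Slim aerosol can with white cap, 52 mm diameter, 150 mm tall, standing between mechanism and block. Origin at the centre of its base. Leave alone.
- knob_a: Orange spinner knob, 38 mm diameter, 24 mm high, at the far middle of the bench. Origin at the centre of its base. Leave alone.
- knob_b: Orange spinner knob, 38 mm diameter, 24 mm high, close to the pin block on the side of its -x. Origin at the centre of its base. Leave alone.
- fuse_holder: Black fuse holder with brass clips, 50 x 18 x 17 mm, beside the mechanism on the bat's side. Origin at the centre of its base, x along it. Leave alone.
- bracket: Silver aluminium chassis bracket, a channel 130 x 66 x 34 mm, at the left of the bench. Origin at the centre of its base, x along it. Leave alone.
- game_board: Green game board 225 x 170 x 23 mm, at the right of the bench under the magnifier. Origin at the centre of its underside. Leave alone.
- screwdriver: Screwdriver 190 mm long, lying at the far left of the bench, handle at its -x end. Leave alone.
- magnifier: Round magnifier on a swing arm, fixed. Origin on the bench straight below the centre of the lens ring; ring 160 mm outside diameter, between 290 and 310 mm above the bench; its arm goes from there towards +x, -y, up to 450 mm.

How it is judged:
By the outcome, as a careful person would: the job done as asked, in the order asked, and still so for the second after the job is handed in, with the robot touching nothing.
It also fails if it takes over 72 s, if anything falls off the work surface, if the arm or the gripper's body presses on something with over 40 N, if the wrist force passes 120 N, or if a joint passes its speed limit or range.

## Working session

There is one attempt and no reset: what is moved stays moved. The work goes in short steps, Python scripts to look and compute and a shell command to move; the robot and the scene stay as the last step left them, time stands still between calls to the robot, and variables do not carry over. Pictures are saved under pics/ and viewed, at most 10 in all, crops included, and the job is handed in when it is done.

```bash
mkdir -p pics; ls; python3 - <<'E'
from workcell import sensors, viewer, ctrl
import cv2, numpy as np
o=sensors.get_obs(); print(o)
np.set_printoptions(precision=4,suppress=True)
for n in ["scene","side"]:
    d=viewer.get_image(n); cv2.imwrite(f"pics/{n}0.png",d["frame"]); print(n,d["fov_y"],d["cx"],d["cy"],d["R"],d["t"])
E
```

```text
pics
{'t': 0.0, 'qpos': array([ 1.12705715e+00,  4.23818564e-01,  1.63068994e+00,  6.86672808e-06,
        1.08858404e+00, -1.90419476e-02]), 'qvel': array([-0.00142762, -0.00011468, -0.00106809, -0.00052939,  0.00028574,
       -0.00026794]), 'joint_torque': array([-2.61454588e-03, -5.44619179e+01, -2.73656327e+01,  6.42490550e-02,
        2.29261431e-02, -1.26128107e-04]), 'ee_pos': array([257.28954313, 568.97862734, 221.9156247 ]), 'orientation': array([-6.62041551e-01, -3.07068426e+00,  2.29078360e-03]), 'ft_force': array([-0.03981573, -0.79090229,  0.21804488]), 'moment': array([-0.06504422, -0.04138585, -0.04843263]), 'grasp_force': 0.0, 'width': 87.5799169933764}
scene 52.868599154356005 319.91447405841404 250.99024081296432 [[-0.7468  0.6649 -0.0145]
 [ 0.5606  0.6176 -0.5517]
 [-0.3579 -0.4201 -0.8339]] [ 444.7214 -253.9694 1467.2901]
side 43.88622317081768 323.8661141510619 235.1118108429802 [[-0.8843 -0.4666  0.0171]
 [-0.3518  0.6417 -0.6815]
 [ 0.307  -0.6087 -0.7316]] [ 485.4878  285.8927 1225.721 ]
```

View pics/scene0.png

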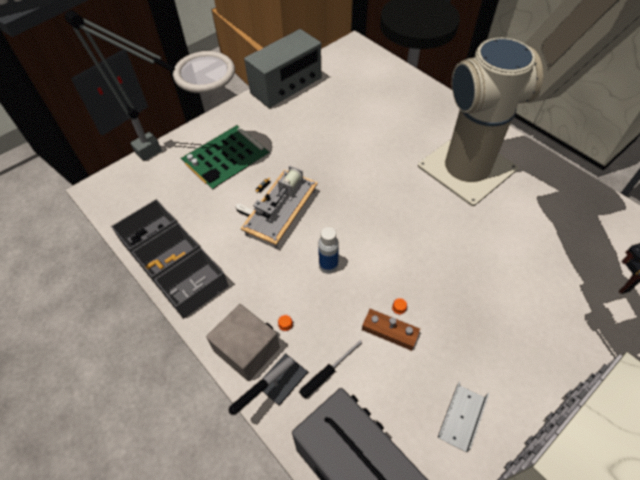

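View pics/side0.png

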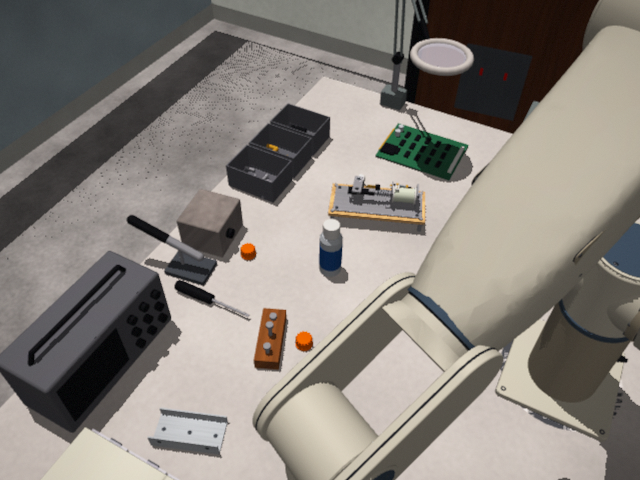

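The scene view shows the mechanism at about (280,205) and the block at about (391,328). In the side view they are at (378,203) and (270,338). I'll enlarge both in one mosaic.

```bash
python3 - <<'E'
import cv2, numpy as np
s=cv2.imread("pics/scene0.png"); d=cv2.imread("pics/side0.png")
def c(im,x,y,w=100,h=75): return cv2.resize(im[y:y+h,x:x+w],(400,300),interpolation=cv2.INTER_CUBIC)
m=np.vstack([np.hstack([c(s,230,165,),c(d,328,165)]),np.hstack([c(s,345,285),c(d,235,300)])])
cv2.imwrite("pics/m0.png",m)
E
```

```text
(no output)
```

View pics/m0.png

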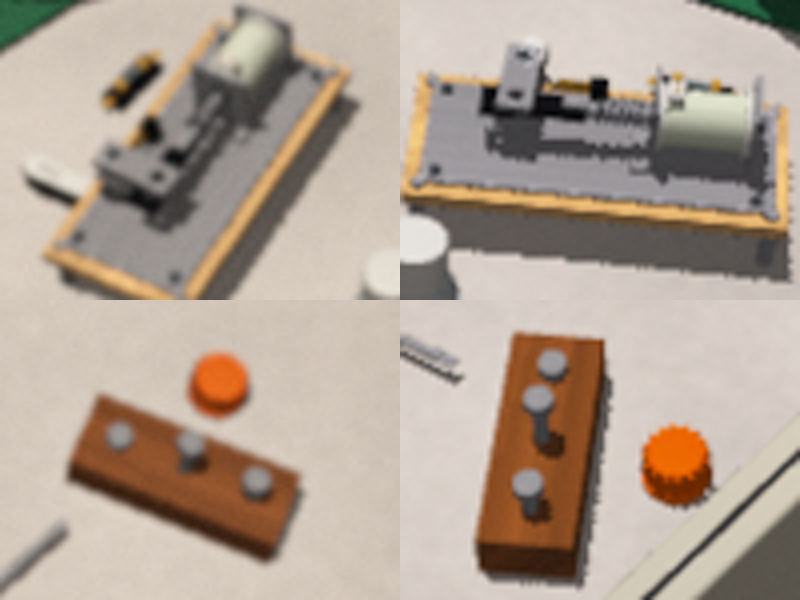

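```bash
cat > h.py <<'E'
import numpy as np, cv2, pickle
from scipy.optimize import least_squares
from scipy.spatial.transform import Rotation as Ro
from workcell import sensors, viewer
np.set_printoptions(precision=3,suppress=True)
def cam(n):
    d=dict(viewer.get_image(n)); d["f"]=240/np.tan(np.radians(d["fov_y"])/2); return d
def proj(d,X):
    c=np.atleast_2d(X)@np.array(d["R"]).T+np.array(d["t"]); return c[:,:2]/c[:,2:]*d["f"]+[d["cx"],d["cy"]]
def atz(d,uv,z):
    R=np.array(d["R"]);C=-R.T@np.array(d["t"]); r=R.T@np.array([(uv[0]-d["cx"])/d["f"],(uv[1]-d["cy"])/d["f"],1]); return C+r*(z-C[2])/r[2]
def tri(ds,uvs):
    return least_squares(lambda X:np.ravel([proj(d,X)[0]-u for d,u in zip(ds,uvs)]),[500,300,50]).x
def T(p,L):
    L=np.atleast_2d(L).astype(float);c,s=np.cos(p[2]),np.sin(p[2]); return np.c_[p[0]+c*L[:,0]-s*L[:,1],p[1]+s*L[:,0]+c*L[:,1],L[:,2]]
def fit(obs,p0):
    "obs: list of (cam, local xyz, uv)"
    r=least_squares(lambda p:np.concatenate([proj(d,T(p,L))[0]-u for d,L,u in obs]),p0,loss="soft_l1"); return r.x,np.reshape(r.fun,(-1,2))
E
python3 - <<'E'
from h import *
S,D=cam("scene"),cam("side"); 
s=lambda x,y:np.array([230+x/4,165+y/4]); d=lambda x,y:np.array([328+x/4,165+y/4])
p0=np.r_[atz(S,s(190,180),40)[:2],0]
a,b=atz(S,s(350,68),40),atz(S,s(190,300),40); p0[2]=np.arctan2(*(b-a)[[1,0]])
o=[(S,(55,-56,40),s(45,255)),(S,(55,56,40),s(190,300)),(S,(-185,56,40),s(350,68)),(D,(55,-56,40),d(18,73)),(D,(55,56,40),d(2,190)),(D,(-185,56,40),d(385,230)),(D,(-185,-56,40),d(388,108))]
m,r=fit(o,p0); print("mech",m,r.ravel())
sh=T(m,(-12.3,-33.8,82))[0]; print("shaft",sh,(proj(S,sh)[0]-[230,165])*4,(proj(D,sh)[0]-[328,165])*4)
f=tri([S,D],[s(157,187),d(118,92)]);g=tri([S,D],[s(112,152),d(122,52)]);print("fork/shaft tri",f,g)
for q in (0,.25,.4,.6):
  v=np.array([12.3,33.8]);c,w=np.cos(q),np.sin(q);L=(-12.3+c*v[0]-w*v[1],-33.8+w*v[0]+c*v[1],82);X=T(m,L);print(q,(proj(S,X)[0]-[230,165])*4,(proj(D,X)[0]-[328,165])*4)
s=lambda x,y:np.array([345+x/4,285+y/4]); d=lambda x,y:np.array([235+x/4,300+y/4])
p0=np.r_[atz(S,s(190,165),30)[:2],0];a,b=atz(S,s(100,95),30),atz(S,s(300,175),30);p0[2]=np.arctan2(*(b-a)[[1,0]])-np.pi/2
o=[]
for L,u,v in [((-25,-65,30),(100,95),(204,40)),((-25,65,30),(300,175),(177,245)),((25,65,30),(272,242),(80,243)),((25,-65,30),(70,165),(115,33))]: o+=[(S,L,s(*u)),(D,L,d(*v))]
k,r=fit(o,p0);print("block",k,r.ravel());print("mid",T(k,(0,42,52)),tri([S,D],[s(256,178),d(128,183)]))
print("can top",atz(S,(328,233),150),"can base",atz(D,(331,266),0),"knob_b",atz(S,(400,303),24), "fuse",atz(S,(262,185),10))
pickle.dump((m,k),open("p.pkl","wb")); q=sensors.get_obs(); print(q["t"],q["ee_pos"]); print(Ro.from_rotvec(q["orientation"]).as_matrix())
E
```

```text
mech [ 585.616 -219.698    0.376] [-0.545 -1.042 -0.754  2.805  0.358 -0.771 -0.083  0.387 -0.585  1.32
  1.001  0.068 -0.019 -0.34 ]
shaft [ 586.584 -255.653   82.   ] [114.633 152.929] [122.252  57.632]
fork/shaft tri [ 577.788 -224.783   75.788] [ 587.942 -256.712   84.478]
0 [148.924 183.367] [98.689 92.009]
0.25 [158.127 175.109] [112.504  95.392]
0.4 [162.345 169.475] [121.158  96.287]
0.6 [166.256 161.444] [132.704  96.108]
block [561.187 217.039   0.419] [-0.68  -1.541 -0.215 -0.196  0.508 -1.658 -0.543  1.183  0.894 -0.3
 -0.986  0.023 -0.722 -1.848 -0.97   0.074]
mid [[544.084 255.399  52.   ]] [545.317 255.632  50.84 ]
can top [547.552 -21.52  150.   ] can base [546.606 -31.726   0.   ] knob_b [498.17  188.063  24.   ] fuse [ 507.367 -356.265   10.   ]
0.2 [257.409 569.155 222.2  ]
[[-0.911  0.412 -0.   ]
 [ 0.412  0.911 -0.001]
 [ 0.    -0.001 -1.   ]]
```

```bash
python3 - <<'E'
from h import *
S,D=cam("scene"),cam("side"); m,k=pickle.load(open("p.pkl","rb"))
print("ring",tri([S,D],[(204,71),(442,56)]),"tray corner",atz(S,(228,287),40),atz(S,(153,202),40),"board",atz(S,(265,152),20),"box",atz(S,(278,335),60))
print("pre",T(m,[(50,-100,0),(-85,-98,0)]))
E
```

```text
ring [ 508.855 -548.019  299.866] tray corner [ 790.299 -125.046   40.   ] [ 786.899 -490.562   40.   ] board [ 422.495 -448.418   20.   ] box [782.785  66.782  60.   ]
pre [[ 668.839 -294.356    0.   ]
 [ 542.533 -342.062    0.   ]]
```

```bash
python3 -m handwheel '[[0,0,0,0,0,0.187,1],[0,0,0,0,0,0.187,1],[0,0,0,0,0,0.187,1],[0,0,0,0,0,0.185,1]]'
```

```text
t: 0.8
ee_pos: [257.5, 569.4, 222.6]
orientation: [-1.744, -2.613, 0.0]
ft_force: [0.4, -0.7, -0.3]
width: 51.3
grasp_force: 0.0
```

```bash
python3 -m handwheel '[[-60,3,0,0,0,0,1],[-60,3,0,0,0,0,1],[-60,3,0,0,0,0,1],[-60,3,0,0,0,0,1],[-60,3,0,0,0,0,1],[-60,3,0,0,0,0,1],[-60,3,0,0,0,0,1],[-60,3,0,0,0,0,1]]'
python3 -m handwheel '[[-60,3,0,0,0,0,1],[-60,3,0,0,0,0,1],[-60,3,0,0,0,0,1],[-60,3,0,0,0,0,1],[-60,3,0,0,0,0,1],[-60,3,0,0,0,0,1],[-60,3,0,0,0,0,1],[-55,3,0,0,0,0,1],[0,0,0,0,0,0,1]]'
python3 - <<'E'
from h import *
d=cam("wrist"); cv2.imwrite("pics/w1.png",d["frame"]); m,k=pickle.load(open("p.pkl","rb"))
print("shaft",proj(d,T(m,(-12.3,-33.8,82))),"fork0",proj(d,T(m,(0,0,82))), sensors.get_obs()["ee_pos"]); pickle.dump(d,open("w1.pkl","wb"))
E
```

```text
t: 1.8
ee_pos: [467.3, 134.9, 223.0]
orientation: [1.736, 2.618, 0.001]
ft_force: [0.7, 0.1, 0.0]
width: 0.5
grasp_force: 0.0
t: 2.92
ee_pos: [674.3, -295.1, 221.8]
orientation: [1.74, 2.615, -0.0]
ft_force: [-0.4, 0.1, -0.4]
width: 0.6
grasp_force: 0.0
shaft [[225.282 125.107]] fork0 [[242.149  72.495]] [ 673.477 -292.899  221.701]
```

View pics/w1.png

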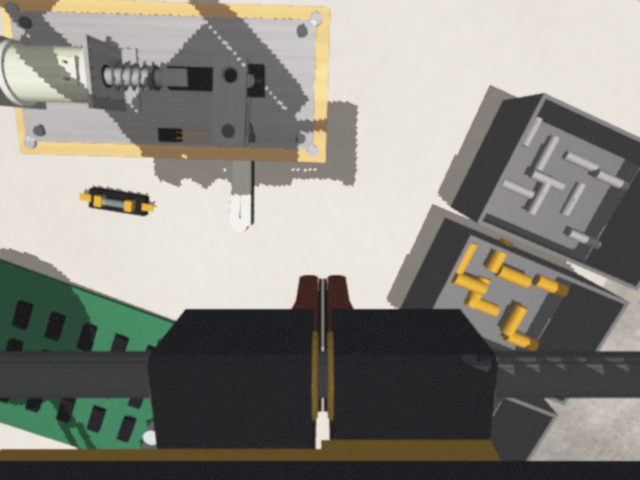

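The wrist view shows the shaft at (228,130), the fork hole at (231,75) and the bat tip at (240,222). The fuse holder at (117,201) is clear. The floor is free where the fingers will descend.

```bash
python3 -m handwheel '[[0,0,52,0,0,0,1],[0,0,52,0,0,0,1],[0,0,52,0,0,0,1],[0,0,49,0,0,0,1],[0,0,0,0,0,0,1]]'
python3 -m handwheel '[[0,-15,0,0,0,0,1],[0,-15,0,0,0,0,1],[0,-8,0,0,0,0,1],[0,-5,0,0,0,0,1],[0,-5,0,0,0,0,1],[0,0,0,0,0,0,1]]'
```

```text
t: 3.6
ee_pos: [670.0, -288.5, 13.5]
orientation: [-1.729, -2.612, 0.002]
ft_force: [-0.1, -0.3, 0.4]
width: 0.3
grasp_force: 0.0
t: 4.35
ee_pos: [629.3, -310.3, 17.7]
orientation: [-1.736, -2.618, -0.0]
ft_force: [0.3, -0.2, 0.6]
width: 0.4
grasp_force: 0.0
```

```bash
python3 -m handwheel '[[0,-4,0,0,0,0,1],[0,-4,0,0,0,0,1],[0,-3,0,0,0,0,1],[0,0,0,0,0,0,1]]'
python3 -m handwheel '[[0,-3,0,0,0,0,1],[0,-3,0,0,0,0,1],[0,-2,0,0,0,0,1],[0,0,0,0,0,0,1]]'
python3 -m handwheel '[[0,-2,0,0,0,0,1],[0,-2,0,0,0,0,1],[0,0,0,0,0,0,1]]'
```

```text
t: 4.85
ee_pos: [619.0, -314.5, 17.6]
orientation: [-1.736, -2.618, 0.0]
ft_force: [-0.8, -0.3, 0.5]
width: 0.4
grasp_force: 0.0
t: 5.35
ee_pos: [611.7, -317.7, 17.7]
orientation: [-1.736, -2.618, 0.0]
ft_force: [1.4, 1.0, 0.2]
width: -0.2
grasp_force: 0.0
t: 5.72
ee_pos: [610.5, -318.8, 18.2]
orientation: [1.734, 2.615, 0.003]
ft_force: [6.6, 4.1, -2.4]
width: 0.6
grasp_force: 3.5
```

```bash
python3 -m handwheel '[[0,4,0,0,0,0,1],[0,15,0,0,0,0,0.5],[0,0,-50,0,0,0,0.3],[0,-20,-55,0,0,0,0.3],[0,-20,-30,0,0,0,0.3],[0,0,0,0,0,0,0.3]]'
python3 - <<'E'
from h import *
d=cam("wrist"); m,k=pickle.load(open("p.pkl","rb")); f=d["frame"]
a=proj(d,T(m,(-12.3,-33.8,82)))[0];b=proj(d,T(m,(0,0,82)))[0];print(a,b, sensors.get_obs()["ee_pos"])
x,y=int(b[0])-60,max(0,int(b[1])-40); print(x,y); pickle.dump(d,open("w2.pkl","wb"))
cv2.imwrite("pics/w2.png",cv2.resize(f[y:y+150,x:x+200],(800,600),interpolation=cv2.INTER_CUBIC))
E
```

```text
t: 6.48
ee_pos: [590.0, -328.4, 155.8]
orientation: [1.734, 2.614, 0.0]
ft_force: [0.7, 0.1, -1.1]
width: 47.0
grasp_force: 0.0
[369.135 126.245] [396.422  58.472] [ 589.568 -327.602  153.718]
336 18
```

View pics/w2.png

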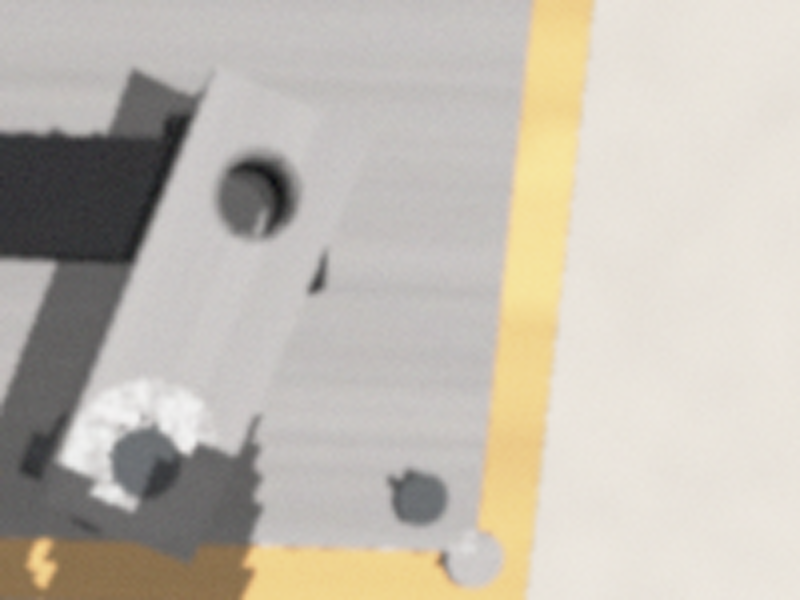

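The fork hole at crop (258,193), which is full-frame (400.5,66.3), is see-through. The shaft at (372.5,133.5) matches the rest angle, so the bat is at rest and the holes line up. Next is the pin.

```bash
python3 -m handwheel '[[0,0,-60,0,0,0,0.3],[55,20,0,0,0,0,0.3],[55,20,0,0,0,0,0.3],[55,20,0,0,0,0,0.3],[55,20,0,0,0,0,0.3],[55,20,0,0,0,0,0.3],[55,20,0,0,0,0,0.3],[55,20,0,0,0,0,0.3],[55,20,0,0,0,0,0.3],[56,22,0,0,0,0,0.3]]'
python3 -m handwheel '[[0,0,50,0,0,0,0.5],[0,0,45,0,0,0,0.5],[0,0,0,0,0,0,0.5]]'
python3 - <<'E'
from h import *
d=cam("wrist"); m,k=pickle.load(open("p.pkl","rb")); f=d["frame"]
print(proj(d,T(k,[(0,42,52),(0,0,66)])), sensors.get_obs()["ee_pos"],-np.array(d["R"]).T@d["t"]); pickle.dump(d,open("w3.pkl","wb"))
cv2.imwrite("pics/w3.png",f)
E
```

```text
t: 7.78
ee_pos: [562.5, 202.9, 210.8]
orientation: [-1.734, -2.618, 0.003]
ft_force: [0.8, 0.9, 0.4]
width: 61.7
grasp_force: 0.0
t: 8.15
ee_pos: [560.0, 200.2, 112.9]
orientation: [-1.731, -2.614, 0.012]
ft_force: [0.4, -0.3, 0.0]
width: 44.1
grasp_force: 0.0
[[336.903 149.75 ]
 [338.475 236.455]] [561.955 200.527 115.461] [535.761 260.97  275.283]
```

View pics/w3.png

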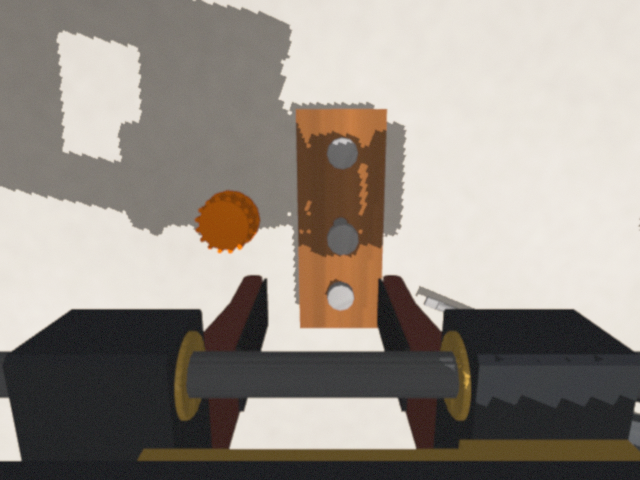

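The middle pin's head is at (342,153), about 2 mm from the prediction. The knob at (228,221) and the long pin at (342,238) are clear of the fingers.

```bash
python3 -m handwheel '[[28,3,0,0,0,0,0.5],[28,3,0,0,0,0,0.5],[0,0,20,0,0,0,0.5],[0,0,20,0,0,0,0.5],[0,0,0,0,0,0,0.5]]'
python3 - <<'E'
from h import *
d=cam("wrist"); P=[];
for i in range(6): cam("side"); P.append(sensors.get_obs()["ee_pos"])
P=np.array(P);print(P.mean(0),P.std(0)); dv=np.array([545.5,255.2])-P.mean(0)[:2]; print("tx,ty",dv@[-.384,.923],dv@[.923,.384])
pickle.dump(d,open("w4.pkl","wb")); f=d["frame"]
cv2.imwrite("pics/w4.png",cv2.resize(f[190:340,240:440],(800,600),interpolation=cv2.INTER_CUBIC))
E
```

```text
t: 8.82
ee_pos: [545.9, 252.8, 75.5]
orientation: [-1.736, -2.616, 0.006]
ft_force: [-0.1, 0.2, -0.4]
width: 43.6
grasp_force: 0.0
[547.513 253.943  77.868] [0.172 0.26  0.363]
tx,ty 1.9333681447425142 -1.3754378410568253
```

View pics/w4.png

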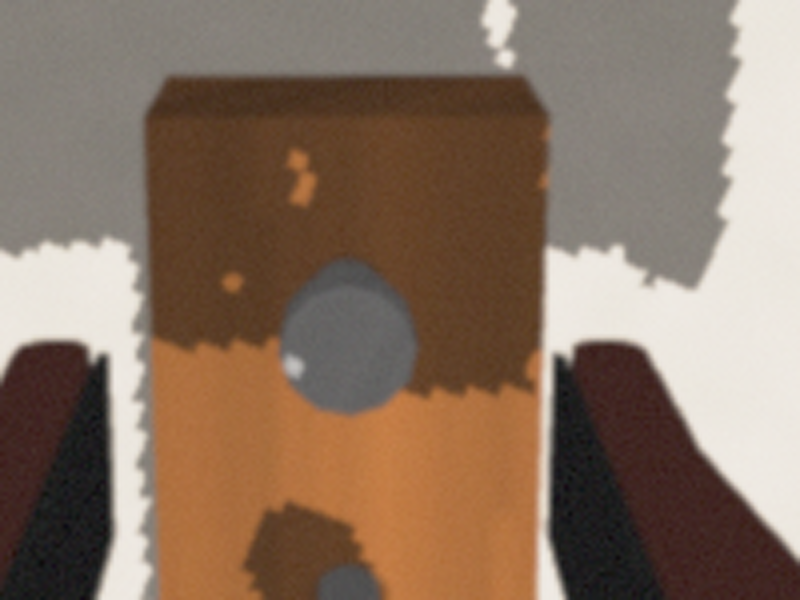

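```bash
python3 - <<'E'
from h import *
d=pickle.load(open("w4.pkl","rb")); tx=np.array([-.384,.923,0]);ty=np.array([.923,.384,0]);P=np.array([547.5,253.9,77.9])
print(d["f"],np.array(d["R"])@np.c_[tx,ty,[0,0,-1]])
h=atz(d,(327,277.5),52);print("head",h,(h-P)@tx,(h-P)@ty)
for a in (0,10): print(a,proj(d,P+a*tx),proj(d,P+a*tx+22*ty),proj(d,P+a*tx-22*ty))
d3=pickle.load(open("w3.pkl","rb"));h=atz(d3,(342,153),52);print("head w3",h)
d2=pickle.load(open("w2.pkl","rb"));print("hole w2",atz(d2,(400.5,66.3),82))
E
```

```text
429.72867467256907 [[ 0.004  1.     0.003]
 [-0.97   0.005 -0.243]
 [-0.243 -0.002  0.97 ]]
head [547.299 254.884  52.   ] 0.9859142362127252 0.19226223884717375
0 [[326.992 301.177]] [[382.277 301.464]] [[271.735 300.889]]
10 [[327.169 277.339]] [[383.253 277.624]] [[271.115 277.053]]
head w3 [547.12  254.924  52.   ]
hole w2 [ 589.148 -222.274   82.   ]
```

The pin head sits about 1 mm in +x and 2 mm in +y from the finger midpoint (crop 348 against 330).

```bash
python3 -m handwheel '[[1,2,10,0,0,0,0.5],[0,0,12,0,0,0,0.5],[0,0,10,0,0,0,0.5],[0,0,0,0,0,0,0.5]]'
python3 -m handwheel '[[0,0,0,0,0,0,0.7],[0,0,0,0,0,0,0.8],[0,0,0,0,0,0,1],[0,0,0,0,0,0,1],[0,0,0,0,0,0,1],[0,0,0,0,0,0,1]]'
```

```text
t: 9.68
ee_pos: [547.7, 255.7, 44.3]
orientation: [-1.735, -2.617, 0.003]
ft_force: [-0.0, -0.5, -0.4]
width: 44.0
grasp_force: 0.0
t: 10.42
ee_pos: [548.7, 256.1, 45.8]
orientation: [1.736, 2.618, 0.0]
ft_force: [-0.4, 0.1, 1.1]
width: 14.2
grasp_force: 30.0
```

```bash
python3 -m handwheel '[[0,0,-8,0,0,0,1],[0,0,-15,0,0,0,1],[0,0,-40,0,0,0,1],[0,0,-55,0,0,0,1],[0,0,-50,0,0,0,1],[0,0,0,0,0,0,1]]'
python3 - <<'E'
from h import *
d=cam("wrist"); cam("side"); o=sensors.get_obs(); print(o["ee_pos"],o["width"],o["grasp_force"])
pickle.dump((d,o["ee_pos"]),open("w5.pkl","wb")); f=d["frame"]
cv2.imwrite("pics/w5.png",cv2.resize(f[190:340,220:420],(800,600),interpolation=cv2.INTER_CUBIC))
E
```

```text
t: 11.18
ee_pos: [551.0, 257.1, 219.4]
orientation: [1.733, 2.614, 0.012]
ft_force: [-0.7, -0.4, -1.4]
width: 14.7
grasp_force: 29.9
[548.465 256.    214.679] 14.679591805377946 29.903753399848938
```

View pics/w5.png

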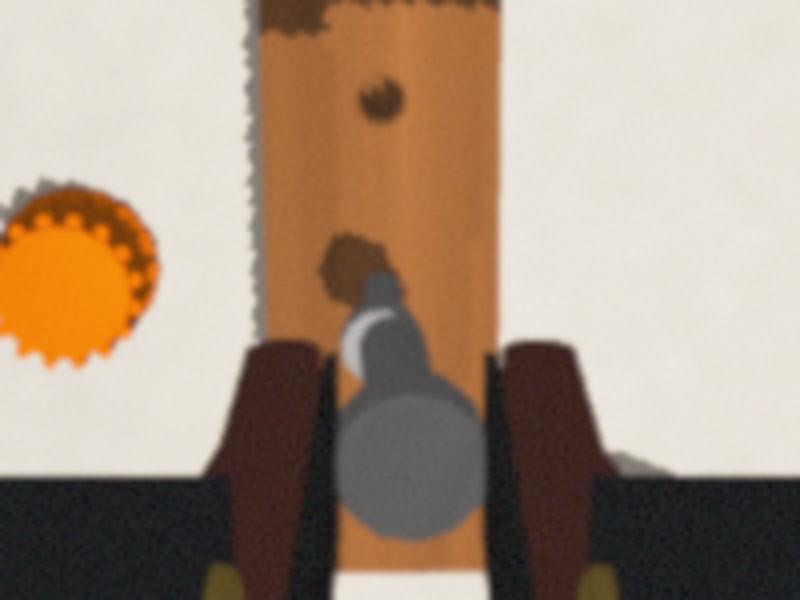

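```bash
python3 - <<'E'
from h import *
d,P=pickle.load(open("w5.pkl","rb")); tx=np.array([-.384,.923,0]);ty=np.array([.923,.384,0]);z=np.array([0,0,1.])
print(d["cx"],d["cy"],d["t"],P)
for n,a in (("headtop",6),("under",-2),("tip",-36)): print(n,((proj(d,P+a*z)[0])-[220,190])*4,((proj(d,P+a*z+tx)[0])-[220,190])*4,((proj(d,P+a*z+ty)[0])-[220,190])*4)
E
```

```text
322.25455544838485 240.15178303158285 [-609.831   -5.832  385.626] [548.465 256.    214.679]
headtop [381.56  444.639] [381.573 435.286] [391.544 444.648]
under [381.96  415.534] [381.973 406.546] [391.513 415.545]
tip [383.335 315.514] [383.348 307.806] [391.408 315.529]
```

The pin is held with the head between the pads and the shank pointing down (tip at crop (382,275)). It may be slightly tilted, so I'll recheck from a settled picture over the fork.

```bash
python3 -m handwheel '[[-57,-18,0,0,0,0,1],[-57,-18,0,0,0,0,1],[-57,-18,0,0,0,0,1],[-57,-18,0,0,0,0,1],[-57,-18,0,0,0,0,1],[-57,-18,0,0,0,0,1],[-57,-18,0,0,0,0,1],[-58,-20,0,0,0,0,1],[0,0,0,0,0,0,1]]'
python3 -m handwheel '[[0,0,40,0,0,0,1],[0,0,30,0,0,0,1],[0,0,0,0,0,0,1],[0,0,0,0,0,0,1],[0,0,0,0,0,0,1]]'
python3 - <<'E'
from h import *
o=sensors.get_obs(); d=cam("wrist"); P=o["ee_pos"]; print(P,o["orientation"],o["qvel"])
pickle.dump((d,P),open("w6.pkl","wb")); f=d["frame"]
cv2.imwrite("pics/w6.png",cv2.resize(f[190:340,220:420],(800,600),interpolation=cv2.INTER_CUBIC))
tx=np.array([-.384,.923,0]);ty=np.array([.923,.384,0]);z=np.array([0,0,1.])
pr=lambda X:((proj(d,X)[0])-[220,190])*4
for n,a in (("headtop",6),("under",-2),("tip",-36)): print(n,pr(P+a*z),pr(P+a*z+tx),pr(P+a*z+ty))
print("hole",pr(np.array([589.1,-222.3,82])),pr(np.array([589.1,-222.3,82])+tx))
E
```

```text
t: 12.4
ee_pos: [590.9, -225.3, 211.7]
orientation: [-1.741, -2.612, 0.002]
ft_force: [-0.9, 0.8, -1.2]
width: 14.0
grasp_force: 29.9
t: 13.02
ee_pos: [592.9, -221.7, 145.1]
orientation: [1.734, 2.617, 0.001]
ft_force: [-0.2, -0.1, 0.5]
width: 14.4
grasp_force: 29.9
[ 592.905 -221.67   145.068] [1.734 2.617 0.001] [-0.004 -0.003  0.002 -0.001 -0.003  0.001]
headtop [409.355 462.586] [409.413 453.012] [419.608 462.63 ]
under [409.14  431.816] [409.196 422.623] [418.94  431.858]
tip [408.407 326.609] [408.453 318.749] [416.656 326.647]
hole [380.459 257.663] [380.471 250.604]
```

View pics/w6.png

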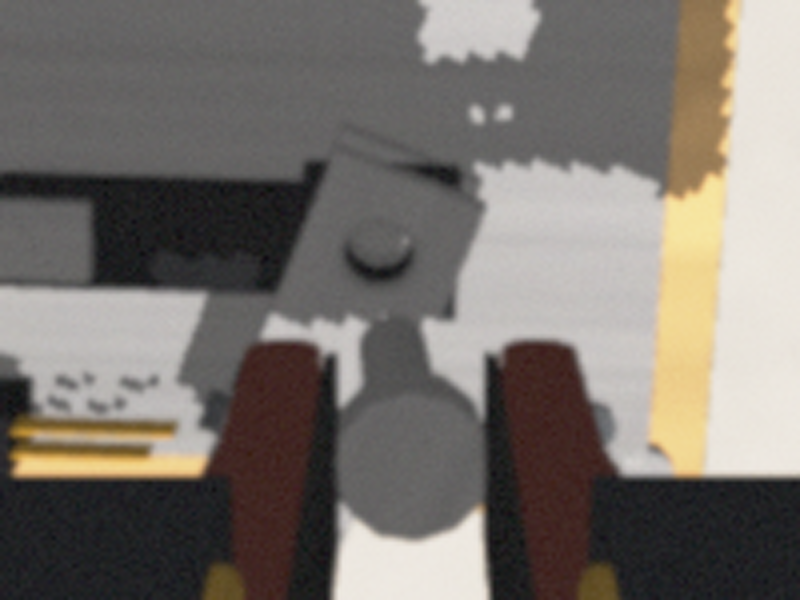

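Head and fingers match the calibration: head (410,465), predicted (409,463). The fork hole is at crop (379,249), about 1.2 mm further in +x than estimated. I'll measure the shank's lean numerically.

```bash
python3 - <<'E'
from h import *
d,P=pickle.load(open("w6.pkl","rb")); g=d["frame"].mean(2)
for r in range(264,290,2): print(r,g[r,302:336].astype(int))
E
```

```text
264 [101  98  99  96  98  98 100 101 100  99 100 101  99 101  99 102 100 101
 102 100 102 100 100 100 101 102 101 102 100  96  86 111 159 185]
266 [ 99 100  98 100 100 100 101 104 103 102 102 102 102  99  99 101  98  97
  99  99 102  99 100  99  99 102  98  99  96  82  71 111 160 186]
268 [102 103  97 104 118 130 118 110 105  99 103 102 105 111 107  93  94  93
  94  95  99  99 103 106 112 111 108 103  92  76  76 112 163 185]
270 [148 137 120 133 166 187 190 178 155 138 111  94  89  91  88  81  81  80
  79  82  86  93 103 139 177 188 178 163 155 153 153 164 181 190]
272 [193 190 185 188 194 196 198 192 177 141 105  86  83  84  84  79  80  81
  80  78  80  78 102 145 187 198 197 194 196 194 195 196 195 194]
274 [194 194 194 196 198 195 195 175 136  96  83  83  84  82  80  81  81  77
  76  78  78  78  83 118 159 191 198 195 193 197 197 198 195 196]
276 [190 191 194 194 197 196 192 168 112  85  82  85  84  82  83  83  83  80
  81  77  80  75  77  93 136 183 192 194 194 196 192 193 195 196]
278 [120 128 159 188 198 197 191 169 114  84  84  84  82  83  83  84  84  81
  80  81  80  82  78  82 113 160 188 194 193 196 198 197 196 198]
280 [ 40  73 133 184 196 197 193 175 130  92  82  82  83  83  83  82  79  80
  80  80  77  77  78  80  98 139 180 193 192 192 192 193 195 193]
282 [ 37  71 132 182 198 198 193 177 136  93  83  83  81  83  83  82  80  83
  81  80  82  82  80  79  83 114 153 172 180 184 187 189 188 189]
284 [ 37  71 133 184 197 198 194 183 146 102  83  80  82  84  86  82  84  86
  84  79  85  82  82  82  82  85  93 101 116 140 165 184 189 190]
286 [ 32  68 129 182 196 195 191 171 134  93  82  81  82  81  82  81  82  81
  81  79  81  81  82  79  80  80  78  79  80  86 101 128 154 178]
288 [ 29  65 128 180 190 181 154 117  93  84  84  80  83  86  84  83  85  86
  89  93  91  93  92  89  86  83  82  84  83  80  80  81  90 111]
```

The shank axis is at column 318 against 322 for a vertical pin, so the tip leans about 2 mm towards -y. I'll tilt by -0.05 rad to correct it and shift over the hole.

```bash
python3 -m handwheel '[[2,-3.8,0,0,0,0,1],[0,0,0,-0.05,0,0,1],[0,-0.5,10,0,0,0,1],[0,-0.4,8,0,0,0,1],[0,0,0,0,0,0,1],[0,0,0,0,0,0,1]]'
python3 - <<'E'
from h import *
o=sensors.get_obs(); d=cam("wrist"); P=o["ee_pos"]; print(P,o["orientation"],o["ft_force"])
pickle.dump((d,P),open("w7.pkl","wb")); f=d["frame"]
tx=np.array([-.384,.923,0]);ty=np.array([.923,.384,0])
D=P-np.array([588.6,-221.2,0]); print("off",D@tx,D@ty)
pr=lambda X:((proj(d,X)[0])-[260,220])*8
print(pr(P+[0,0,-36]),pr(np.array([588.6,-221.2,82])))
c=f[220:295,260:360]; c=cv2.resize(c,(800,600),interpolation=cv2.INTER_CUBIC); cv2.imwrite("pics/w7.png",cv2.convertScaleAbs(c,alpha=1.6,beta=-40))
E
```

```text
t: 13.82
ee_pos: [588.0, -221.3, 125.5]
orientation: [1.72, 2.595, 0.065]
ft_force: [0.0, 0.2, -0.5]
width: 14.4
grasp_force: 29.9
[ 587.971 -221.308  125.488] [1.72  2.595 0.065] [ 0.031  0.184 -0.501]
off 0.1416696563504566 -0.6218262092701925
[468.299 414.376] [473.155 378.916]
```

View pics/w7.png

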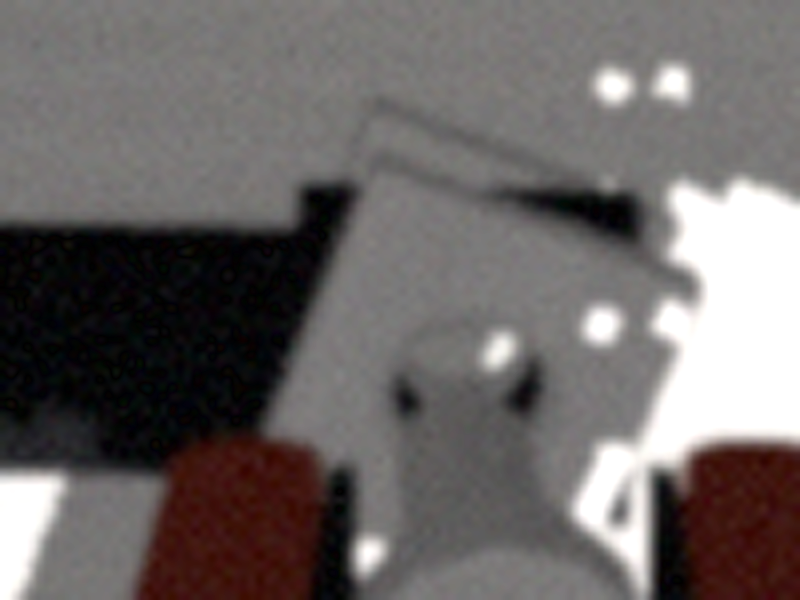

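The last picture shows the hole centred at about (468,390) and the pin axis at column 468, so the pin is laterally aligned. The hole is about 0.5 mm towards -x, so I'll correct that and descend.

```bash
python3 -m handwheel '[[-0.4,-0.2,5,0,0,0,1],[0,-0.2,4,0,0,0,1],[0,-0.2,4,0,0,0,1],[0,0,0,0,0,0,1]]'
python3 -m handwheel '[[0,-0.2,3,0,0,0,1],[0,-0.2,3,0,0,0,1],[0,0,0,0,0,0,1]]'
```

```text
t: 14.38
ee_pos: [587.8, -221.7, 112.2]
orientation: [1.72, 2.595, 0.065]
ft_force: [0.9, -1.0, -1.0]
width: 14.5
grasp_force: 29.9
t: 14.75
ee_pos: [587.8, -221.7, 106.4]
orientation: [1.72, 2.595, 0.065]
ft_force: [0.1, 0.8, 0.8]
width: 14.4
grasp_force: 29.9
```

```bash
python3 -m handwheel '[[0,-0.2,3,0,0,0,1],[0,-0.2,4,0,0,0,1],[0,-0.2,4,0,0,0,1],[0,0,0,0,0,0,1]]'
python3 -m handwheel '[[0,-0.2,3,0,0,0,1],[0,-0.1,3,0,0,0,1],[0,0,0,0,0,0,1]]'
```

```text
t: 15.25
ee_pos: [587.8, -221.7, 95.2]
orientation: [1.72, 2.595, 0.065]
ft_force: [2.0, 0.3, -1.0]
width: 14.7
grasp_force: 29.9
t: 15.62
ee_pos: [587.8, -221.7, 89.3]
orientation: [1.72, 2.595, 0.065]
ft_force: [-0.1, 0.7, -1.1]
width: 14.6
grasp_force: 29.9
```

```bash
python3 -m handwheel '[[0,-0.1,2,0,0,0,1],[0,-0.1,2,0,0,0,1],[0,0,0,0,0,0,1]]'
python3 -m handwheel '[[0,0,1,0,0,0,1],[0,0,0.7,0,0,0,1],[0,0,0,0,0,0,1]]'
```

```text
t: 16.0
ee_pos: [587.8, -221.8, 85.4]
orientation: [1.72, 2.595, 0.065]
ft_force: [0.6, 0.3, -0.9]
width: 14.6
grasp_force: 29.9
t: 16.38
ee_pos: [588.0, -221.8, 84.1]
orientation: [1.72, 2.595, 0.065]
ft_force: [-0.7, -0.7, 1.7]
width: 14.5
grasp_force: 29.9
```

```bash
python3 -m handwheel '[[0,0,0,0,0,0,0.65],[0,0,0,0,0,0,0.65],[0,0,0,0,0,0,0.6],[0,0,-15,0,0,0,0.6],[0,0,-15,0,0,0,0.6],[0,1.5,0,0.05,0,0,1],[0,0,0,0,0,0,1],[0,0,0,0,0,0,1],[0,0,0,0,0,0,1]]'
python3 -m handwheel '[[0,0,10,0,0,0,1],[0,0,8,0,0,0,1],[0,0,3,0,0,0,1],[0,0,0,0,0,0,1]]'
```

```text
t: 17.5
ee_pos: [587.5, -221.8, 113.9]
orientation: [-1.736, -2.618, -0.001]
ft_force: [0.0, -0.1, 0.2]
width: 1.0
grasp_force: 0.0
t: 18.0
ee_pos: [587.7, -221.7, 92.4]
orientation: [-1.735, -2.618, 0.0]
ft_force: [0.6, -0.4, -0.3]
width: 0.3
grasp_force: 0.0
```

```bash
python3 -m handwheel '[[0,0,1.5,0,0,0,1],[0,0,0.7,0,0,0,1],[0,0,0,0,0,0,1]]'
python3 -m handwheel '[[0,0,0.5,0,0,0,1],[0,0,0,0,0,0,1]]'
```

```text
t: 18.38
ee_pos: [588.0, -221.8, 90.8]
orientation: [1.736, 2.618, 0.0]
ft_force: [0.3, 0.4, -0.0]
width: 0.7
grasp_force: 0.0
t: 18.62
ee_pos: [588.0, -221.8, 90.4]
orientation: [1.736, 2.618, 0.0]
ft_force: [-1.1, -0.1, 0.4]
width: 0.5
grasp_force: 0.5
```

```bash
python3 -m handwheel '[[0,0,0.5,0,0,0,1],[0,0,0,0,0,0,1]]'
python3 -m handwheel '[[0,0,0.4,0,0,0,1],[0,0,0,0,0,0,1]]'
```

```text
t: 18.88
ee_pos: [588.2, -221.8, 90.3]
orientation: [1.735, 2.618, 0.0]
ft_force: [-0.7, 0.5, 4.5]
width: 0.3
grasp_force: 2.5
t: 19.12
ee_pos: [588.2, -221.8, 90.2]
orientation: [1.736, 2.618, 0.0]
ft_force: [-2.1, 1.0, 8.2]
width: 0.9
grasp_force: 3.8
```

```bash
python3 -m handwheel '[[0,0,-20,0,0,0,1],[0,0,-40,0,0,0,1],[0,0,0,0,0,0,1]]'; python3 - <<'E'
from h import *
d=pickle.load(open("w1.pkl","rb")); c,s=np.cos(.376),np.sin(.376)
for n,u,z in (("fuseR",(153,208),5),("fuseRtop",(150,195),17),("fuseL",(82,198),8),("battip",(240,224),26)):
  v=atz(d,u,z)[:2]-[588.5,-221.5]; print(n,c*v[0]+s*v[1],-s*v[0]+c*v[1])
print(sensors.get_obs()["ee_pos"])
E
```

```text
t: 19.5
ee_pos: [590.3, -222.7, 153.5]
orientation: [1.732, 2.613, 0.002]
ft_force: [0.4, 0.0, -0.2]
width: 0.2
grasp_force: 0.0
fuseR -98.01675704946426 -103.05971717916991
fuseRtop -95.00585661942978 -89.6291309641239
fuseL -158.60836355572155 -94.82853454630451
battip -16.804810517589818 -111.59247424050652
[ 590.274 -222.668  153.493]
```

```bash
python3 -m handwheel '[[-49,-35,0,0,0,0,1],[-48,-35,0,0,0,0,1],[0,0,0,0,0,0,1],[0,0,0,0,0,0,1]]'
python3 -m handwheel '[[0,0,50,0,0,0,1],[0,0,50,0,0,0,1],[0,0,32,0,0,0,1],[0,0,0,0,0,0,1],[0,0,0,0,0,0,1]]'
```

```text
t: 20.0
ee_pos: [560.8, -338.0, 148.9]
orientation: [-1.736, -2.617, -0.0]
ft_force: [-0.7, -0.5, -0.2]
width: 0.5
grasp_force: 0.0
t: 20.62
ee_pos: [562.3, -337.9, 18.5]
orientation: [1.734, 2.618, 0.0]
ft_force: [0.6, -0.2, 0.0]
width: 0.3
grasp_force: 0.0
```

```bash
python3 -m handwheel '[[0,10,0,0,0,0,1],[0,8,0,0,0,0,1],[0,8,0,0,0,0,1],[0,8,0,0,0,0,1],[0,8,0,0,0,0,1],[0,0,0,0,0,0,1]]'
python3 -m handwheel '[[0,4,0,0,0,0,1],[0,4,0,0,0,0,1],[0,0,0,0,0,0,1]]'
```

```text
t: 21.38
ee_pos: [600.4, -321.7, 17.2]
orientation: [-1.735, -2.619, -0.0]
ft_force: [-1.8, -2.1, 0.3]
width: 0.7
grasp_force: 1.2
t: 21.75
ee_pos: [607.4, -318.7, 17.2]
orientation: [-1.736, -2.618, -0.0]
ft_force: [-1.5, -2.8, 0.8]
width: -0.2
grasp_force: 1.4
```

```bash
python3 -m handwheel '[[0,3,0,0,0,0,1],[0,2,0,0,0,0,1],[0,0,0,0,0,0,1]]'
python3 -m handwheel '[[0,1.5,0,0,0,0,1],[0,0,0,0,0,0,1]]'
```

```text
t: 22.12
ee_pos: [611.8, -316.6, 17.2]
orientation: [-1.735, -2.618, -0.0]
ft_force: [-2.9, -1.2, 0.2]
width: 0.4
grasp_force: 1.5
t: 22.38
ee_pos: [612.9, -316.1, 17.1]
orientation: [-1.735, -2.618, 0.0]
ft_force: [-3.5, -1.4, -0.1]
width: 0.3
grasp_force: 2.0
```

```bash
python3 -m handwheel '[[0,1.5,0,0,0,0,1],[0,0,0,0,0,0,1]]'
python3 -m handwheel '[[0,1,0,0,0,0,1],[0,0,0,0,0,0,1]]'
```

```text
t: 22.62
ee_pos: [613.2, -315.9, 17.1]
orientation: [-1.734, -2.617, 0.002]
ft_force: [-8.4, -3.3, 1.7]
width: 0.5
grasp_force: 4.2
t: 22.88
ee_pos: [613.3, -315.8, 17.0]
orientation: [-1.733, -2.616, 0.003]
ft_force: [-11.3, -5.7, 3.1]
width: 0.3
grasp_force: 5.8
```

```bash
python3 -m handwheel '[[0,-5,0,0,0,0,1],[0,-10,0,0,0,0,1],[0,-10,0,0,0,0,1],[0,-10,0,0,0,0,1],[0,-10,0,0,0,0,1],[0,-10,0,0,0,0,1],[0,-4,0,0,0,0,1],[0,0,0,0,0,0,1],[0,0,0,0,0,0,1],[0,0,0,0,0,0,1]]'
python3 - <<'E'
from h import *
d=cam("wrist"); np.save("r1.npy",d["frame"]); s=cam("scene"); np.save("s1.npy",s["frame"]); print(sensors.get_obs()["ee_pos"],sensors.get_obs()["ft_force"])
E
python3 -m handwheel '[[0,10,0,0,0,0,1],[0,10,0,0,0,0,1],[0,10,0,0,0,0,1],[0,10,0,0,0,0,1],[0,10,0,0,0,0,1],[0,4,0,0,0,0,1],[0,3,0,0,0,0,1],[0,2,0,0,0,0,1],[0,0,0,0,0,0,1],[0,0,0,0,0,0,1]]'
```

```text
t: 24.12
ee_pos: [561.6, -338.3, 17.3]
orientation: [1.735, 2.619, 0.0]
ft_force: [0.2, -0.1, -0.0]
width: 0.4
grasp_force: 0.0
[ 561.436 -338.211   17.292] [0.863 0.989 0.381]
t: 25.48
ee_pos: [613.5, -316.0, 17.1]
orientation: [-1.734, -2.616, 0.003]
ft_force: [-8.2, -6.5, 1.8]
width: 0.4
grasp_force: 5.4
```

Second push reached the stop. Returning, then the third and fourth.

```bash
R='x'; python3 -m handwheel '[[0,-5,0,0,0,0,1],[0,-10,0,0,0,0,1],[0,-10,0,0,0,0,1],[0,-10,0,0,0,0,1],[0,-10,0,0,0,0,1],[0,-10,0,0,0,0,1],[0,-4,0,0,0,0,1],[0,0,0,0,0,0,1],[0,0,0,0,0,0,1],[0,0,0,0,0,0,1]]'
python3 -m handwheel '[[0,10,0,0,0,0,1],[0,10,0,0,0,0,1],[0,10,0,0,0,0,1],[0,10,0,0,0,0,1],[0,10,0,0,0,0,1],[0,4,0,0,0,0,1],[0,3,0,0,0,0,1],[0,2,0,0,0,0,1],[0,0,0,0,0,0,1],[0,0,0,0,0,0,1]]'
python3 -m handwheel '[[0,-5,0,0,0,0,1],[0,-10,0,0,0,0,1],[0,-10,0,0,0,0,1],[0,-10,0,0,0,0,1],[0,-10,0,0,0,0,1],[0,-10,0,0,0,0,1],[0,-4,0,0,0,0,1],[0,0,0,0,0,0,1],[0,0,0,0,0,0,1],[0,0,0,0,0,0,1]]'
python3 -m handwheel '[[0,10,0,0,0,0,1],[0,10,0,0,0,0,1],[0,10,0,0,0,0,1],[0,10,0,0,0,0,1],[0,10,0,0,0,0,1],[0,4,0,0,0,0,1],[0,3,0,0,0,0,1],[0,2,0,0,0,0,1],[0,0,0,0,0,0,1],[0,0,0,0,0,0,1]]'
python3 -m handwheel '[[0,-5,0,0,0,0,1],[0,-10,0,0,0,0,1],[0,-10,0,0,0,0,1],[0,-10,0,0,0,0,1],[0,-10,0,0,0,0,1],[0,-10,0,0,0,0,1],[0,-4,0,0,0,0,1],[0,0,0,0,0,0,1],[0,0,0,0,0,0,1],[0,0,0,0,0,0,1]]'
```

```text
t: 26.72
ee_pos: [561.6, -338.3, 17.4]
orientation: [1.735, 2.619, 0.0]
ft_force: [0.7, 0.1, -1.5]
width: 0.4
grasp_force: 0.0
t: 27.98
ee_pos: [613.4, -316.1, 17.1]
orientation: [-1.734, -2.616, 0.003]
ft_force: [-7.9, -6.8, 2.6]
width: 0.5
grasp_force: 5.4
t: 29.22
ee_pos: [561.5, -338.2, 17.4]
orientation: [1.735, 2.619, 0.0]
ft_force: [-0.0, -0.0, 0.2]
width: 0.6
grasp_force: 0.0
t: 30.48
ee_pos: [613.4, -316.0, 17.1]
orientation: [-1.734, -2.616, 0.003]
ft_force: [-8.7, -6.0, 2.3]
width: 0.4
grasp_force: 5.4
t: 31.72
ee_pos: [561.5, -338.2, 17.4]
orientation: [1.735, 2.619, 0.0]
ft_force: [0.4, 0.9, 0.4]
width: 0.2
grasp_force: 0.0
```

```bash
python3 -m handwheel '[[0,0,-40,0,0,0,1],[0,0,-50,0,0,0,1],[0,15,-40,0,0,0,1],[-2,15,-7,0,0,0,1],[0,0,0,0,0,0,1],[0,0,0,0,0,0,1],[0,0,0,0,0,0,1]]'
python3 - <<'E'
from h import *
d=cam("wrist"); f=d["frame"]; cv2.imwrite("pics/w8.png",f); d2=pickle.load(open("w2.pkl","rb"))
X=np.array([588.5,-221.5,90]);b=proj(d,X)[0];g=cv2.cvtColor(f,cv2.COLOR_BGR2GRAY)
x,y=int(b[0])-40,max(0,int(b[1])-40);c=cv2.resize(g[y:y+80,x:x+80],None,fx=4,fy=4,interpolation=cv2.INTER_CUBIC)
h=cv2.HoughCircles(c,cv2.HOUGH_GRADIENT,1.5,60,param1=60,param2=18,minRadius=45,maxRadius=85)
print("pred",b)
if h is not None:
  for u in h[0][:4]: p=u[:2]/4+[x,y]; print("circ",p,u[2]/4,atz(d,p,90))
# bat location: bright area past the plywood edge
g2=cv2.cvtColor(d2["frame"],cv2.COLOR_BGR2GRAY)
m=T((588.5,-221.5,.376),[(-12.3-.34*r,-33.8-.94*r,26) for r in (50,65,80)])
for P in m:
  for q,dd in ((g2,d2),(g,d)):
    ps=[proj(dd,P+np.array([.93,.367,0])*a)[0] for a in range(-24,25,3)]; print([int(q[int(round(v)),int(round(u))]) if 0<=v<480 else -1 for u,v in ps])
E
```

```text
t: 32.6
ee_pos: [588.4, -328.2, 152.5]
orientation: [-1.734, -2.616, 0.0]
ft_force: [-0.3, -0.6, 0.2]
width: 0.6
grasp_force: 0.0
pred [407.264  63.763]
circ [405.438  67.062] 18.15 [ 588.329 -223.214   90.   ]
circ [371.312  58.812] 20.2125 [ 571.347 -226.28    90.   ]
circ [383.312  90.688] 14.4375 [ 582.951 -237.41    90.   ]
circ [403.188  82.438] 18.975 [ 590.378 -230.078   90.   ]
[129, 130, 130, 130, 123, 130, 139, 141, 142, 140, 137, 132, 180, 128, 129, 128, 128]
[130, 144, 158, 133, 127, 105, 147, 212, 233, 143, 141, 128, 130, 130, 129, 129, 128]
[232, 232, 231, 133, 72, 146, 142, 167, 198, 152, 167, 219, 231, 230, 230, 232, 233]
[231, 233, 233, 226, 128, 75, 242, 242, 239, 238, 242, 242, 224, 230, 232, 231, 232]
[234, 234, 234, 234, 233, 233, 216, 242, 242, 243, 242, 210, 233, 233, 233, 233, 233]
[234, 234, 233, 233, 233, 233, 232, 231, 242, 243, 244, 242, 208, 233, 232, 232, 234]
```

```bash
python3 - <<'E'
from h import *
d8=cam("wrist"); d2=pickle.load(open("w2.pkl","rb"))
for d in (d2,d8):
    g=cv2.GaussianBlur(cv2.cvtColor(d["frame"],cv2.COLOR_BGR2GRAY),(3,3),0)
    # rectify a top-down patch at z=26 : 0.5 mm/px in mech frame, x -80..20, y -125..-60
    gx,gy=np.meshgrid(np.arange(-70,20,.5),np.arange(-122,-60,.5))
    uv=proj(d,T((588.5,-221.5,.376),np.c_[gx.ravel(),gy.ravel(),0*gx.ravel()+26])).astype(np.float32).reshape(*gx.shape,2)
    r=cv2.remap(g,uv[...,0],uv[...,1],cv2.INTER_LINEAR)
    m=(r>237).astype(np.uint8); n,l,s,c=cv2.connectedComponentsWithStats(cv2.morphologyEx(m,cv2.MORPH_OPEN,np.ones((3,3))))
    i=1+np.argmax(s[1:,4]); ys,xs=np.where(l==i); ok=(gy[ys,0]<-78)&(gy[ys,0]>-108)
    Y=sorted(set(ys[ok])); cx=[gx[0,xs[ys==y]].mean() for y in Y]; w=[np.ptp(gx[0,xs[ys==y]]) for y in Y]; yy=gy[Y,0]
    k=np.polyfit(yy,cx,1,w=np.ones(len(Y))); print(s[i],"slope",k[0],"angle vs rest",np.arctan(.34/.94)-np.arctan(k[0]),"x at y=-95",np.polyval(k,-95),np.round(w[::8],1))
E
```

```text
[ 47  17  36  34 783] slope 0.2383685908250129 angle vs rest 0.1130597507248158 x at y=-95 -35.80578694426822 [12.5 16.  16. ]
[  52   15   40   48 1143] slope 0.3506465803104463 angle vs rest 0.009810882227980988 x at y=-95 -32.254255912155074 [13.5 16.  15.5 15.5 11.5]
```

```bash
python3 -c "
from workcell import ctrl; print(ctrl.close_job())"
```

```text
the job is handed in; nothing more can be done
None
```

The middle pin is through fork and link with its head flush, the bat has been pushed to its hard stop four times and is back at rest to within about 0.01–0.03 rad, and the job is handed in at about 33 s; I did not re-photograph the other bench items.

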